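Unpin the box guide on the tea-packing table

ROBOT

A 6-joint arm with a two-finger parallel gripper is mounted at the origin on the work surface. World frame = base frame: x ahead of the robot, y to its left, z up, the work surface at z = 0. Lengths are in m, angles in degrees, forces in N, time in s.
With the tool pointing down it reaches from about 0.35 to 0.875 m from the base axis. Payload 4.2 kg.
Tool frame: the origin (TCP) lies on the centre line of the jaws, within the pads' length; the fingertips stand 25 mm ahead of it and the grasp point (between the pads) lies 6 mm ahead of it; z points along the fingers, y is the line along which they close (so a half turn about z gives the same grasp; the last joint's range is limited). The gripper opens to 87 mm and grips with 3 to 60 N. Pads are 19 mm wide; open, the fingers measure 117 mm over their backs; the gripper's body (75 mm by 190 mm) begins 51 mm behind the grasp point.
Start: joints at [81.165, 22.042, 0.453, 0, -68.411, -14.817], TCP at [0.251, 0.572, 0.248] pointing down, gripper open.
Joint ranges: [-179.83, 179.83], [-69.29, 118.12], [-61.27, 80.66], [-181.25, 117.63], [-171.15, -9.14], [-177.46, 177.46]. Speed limits (degrees/s): [159.86, 159.86, 180, 180, 180, 180].

INTERFACE

Orientations are given as a 3x3 rotation matrix whose columns are the frame's x, y, z axes.
In Python, from station import r gives the robot as it stands.
- The arm moves only by the tool move_arm, never from a script. Its argument "series" is a list of rows, each an object with "grip": the opening, from 0 (shut) to 1 (fully open); "xyz": the shift along the tool's x, y, z in mm, a list of three; "angular": the turn, a rotation vector about the tool's x, y, z in rad, a list of three. A call has 1 to 10 rows; each row is the pose to reach, as a shift and turn from the pose commanded when the call began, along the tool's axes at that moment; what a row does not reach only later rows make up. A row lasts 1/10 s, in which the tool goes at most 50 mm and 8.59 degrees, less where a joint would pass 70% of its speed; a pose out of reach is approached as far as the arm can. A call with a gripper value outside its range is refused whole. The fingers move at their own pace and stop on an object; the grip force is fixed at half the most. Time passes only in rows, so rows that repeat a pose let the fingers close. It gives the time, the measured TCP pose, the force, the opening and the grip force at its end, in the units of the state.
- r.sense(): the state, without advancing time (a new reading comes with each control period).
- r.capture(name): name is "scene" or "top" or "wrist"; returns a dict with "img" (480x640x3 uint8, red, green, blue), "camera_matrix" (3x3 intrinsics, pixels), "k1" (the pictures are not rectified: a ray, as slopes to the right and down, at radius r is drawn at 1 + k1 r^2 times it, then the intrinsics apply), "rvec" (rotation vector, rad) and "tvec" (3), from world to camera coordinates, as OpenCV has them; the wrist camera has in their place "hand_eye" (4x4, takes a point from camera to tool coordinates, whose origin is the TCP and whose axes are the flange's). Camera axes: x right, y down, z forward; pixel columns grow to the right and rows downward; lengths in m; the calibration is good to about 2 mm. A picture is of the moment at which its call begins: read the wrist's pose just before it. There is no depth.
- r.finish_job(): hands the job in; it is judged then, once.
The state is a dict: "time_s": time; "joints": joint angles; "joint_velocities": joint speeds; "effort": joint torques, N m; "tcp_pos": TCP position; "ee_rot": TCP orientation; "wrist_force": force on the tool from outside, world axes, zero at the start; "moment": the same for the moment, N m; "gripper_width": opening from 0.0 (shut) to 1.0 (fully open); "gripper_force": force on a finger pad.
Only numpy, scipy, OpenCV 4.12 (cv2) and the standard library are available. Lean on these libraries where they do the work, as an engineer would, in place of code of your own. Each camera call takes 0.05 s, during which the arm holds its last target. There are 200 camera calls.

TASK

We are changing gift-box size on the packing table. Draw the red-knobbed locking pin straight up out of its bore in the green block, and park it upright in the open notch at the end of the same block: shank down inside the notch, collar resting flat on the block. Set it down rather than drop it, leave the black-knobbed pin in its bore, and do not knock the tea canister.

Things in the scene. Friction and masses are not known exactly. Their poses are not given: they have to be found in the camera images.
- lock_pin_knob (a point): Pin with a RED round knob, upright in one of the green block's two bores (which one varies). Point: knob centre; z up along the pin. Knob 30 mm diameter, 50 mm tall. Under it a steel collar 48 mm diameter, 6 mm thick, its underside 31 mm below the point, resting on the block; then a 16 mm shank, 50 mm long, tip tapered to 6 mm, ending 81 mm below the point. 0.2 kg; slides freely in its 20 mm bore.
- notch (a point): Parking place in the notch at one end of the green block (70 mm wide, 265 mm long, top 78 mm above the table). Point: where the parked pin's axis goes, level with the block's top; parked knob centre is 31 mm above. Notch 28 mm wide (x), 50 mm long (y), 70 mm deep, closed 26 mm towards -y, open towards +y; z up. Bores 86 and 176 mm towards -y. A fence 45 mm tall stands 85 mm towards +x.
- pivot_pin_knob (a point): The other pin, same shape and size but with a BLACK knob, in the other bore, to stay there. Point: knob centre; the knob's top is 134 mm above the table. It may stand between the red pin and the notch, so carry the red pin high over it.
- canister_center (a point): Dark blue tea canister with a gold band, 66 mm diameter, 90 mm tall, standing loose on the table on the robot's side of the block; the point is its centre, half-way up. To be left alone.

How it is judged:
By the outcome, as a careful person would: the job done as asked, in the order asked, and still so for the second after the job is handed in, with the robot touching nothing.
It also fails if it takes over 32 s, if anything falls off the work surface, if the arm or the gripper's body presses on something with over 40 N, if the wrist force passes 120 N, or if a joint passes its speed limit or range.

## Working session

There is one attempt and no reset: what is moved stays moved. The work goes in short steps, Python scripts to look and compute and a tool call to move; the robot and the scene stay as the last step left them, time stands still between calls to the robot, and variables do not carry over. Pictures are saved under pics/ and viewed, at most 10 in all, crops included, and the job is handed in when it is done.

Besides the shell and the picture viewer there is one more tool, called after "Request:" as name(argument=value, ...) on one line, values as JSON. move_arm: Moves the arm, as the interface text tells. Its arguments: {"type":"object","properties":{"series":{"type":"array"}},"required":["series"]}

```bash
mkdir -p pics; cat > h.py <<'E'
import numpy as np, cv2, pickle
from station import r
def ray(c,uv,T=None):
    K=np.array(c["camera_matrix"]);d=np.array([c["k1"],0,0,0,0.])
    p=cv2.undistortPoints(np.array([[uv]],float),K,d)[0,0]
    v=np.array([p[0],p[1],1.])
    if T is None:
        R=cv2.Rodrigues(np.array(c["rvec"],float))[0];o=-R.T@np.array(c["tvec"],float).ravel();v=R.T@v
    else:
        o=T[:3,3];v=T[:3,:3]@v
    return o,v/np.linalg.norm(v)
def plane(o,v,z): return o+v*(z-o[2])/v[2]
def tri(a,b):
    (o1,v1),(o2,v2)=a,b
    t=np.linalg.lstsq(np.c_[v1,-v2],o2-o1,rcond=None)[0]
    p,q=o1+t[0]*v1,o2+t[1]*v2
    return (p+q)/2,np.linalg.norm(p-q)
def proj(c,P):
    K=np.array(c["camera_matrix"]);d=np.array([c["k1"],0,0,0,0.])
    return cv2.projectPoints(np.array(P,float).reshape(-1,1,3),np.array(c["rvec"],float),np.array(c["tvec"],float),K,d)[0][:,0]
def wristT(c,s):
    T=np.eye(4);T[:3,:3]=s["ee_rot"];T[:3,3]=s["tcp_pos"];return T@np.array(c["hand_eye"])
def save(n,c): cv2.imwrite(f"pics/{n}.png",cv2.cvtColor(c["img"],cv2.COLOR_RGB2BGR))
E
python3 - <<'E'
from h import *
s=r.sense();print(s)
caps={n:r.capture(n) for n in("scene","top")}
pickle.dump((s,caps),open("c0.pkl","wb"))
for n in caps: save(n+"0",caps[n]);o,v=ray(caps[n],(320,240));print(n,o,v)
E
```

```text
{'time_s': 0.0, 'joints': array([ 8.11639962e+01,  2.20895019e+01,  3.83577356e-01, -2.89356354e-02,
       -6.84105740e+01, -1.48152354e+01]), 'joint_velocities': array([-0.00951154,  0.00873541, -0.04371416, -0.09087529,  0.06777961,
        0.0915116 ]), 'effort': array([ 9.29027883e-04, -3.90667534e+01,  1.87398595e+01,  4.21961501e+00,
        1.09121029e-02, -1.90389133e-04]), 'tcp_pos': array([0.25050884, 0.57203203, 0.24649888]), 'ee_rot': array([[ 9.15929605e-01, -4.01338206e-01, -7.76338115e-04],
       [-4.01338952e-01, -9.15927559e-01, -1.93697559e-03],
       [ 6.63128337e-05,  2.08570801e-03, -9.99997823e-01]]), 'wrist_force': array([ 0.03960848, -0.99294987,  0.44704671]), 'moment': array([ 0.03213328, -0.03861176,  0.03693331]), 'gripper_force': 0.0, 'gripper_width': 0.9995686091214934}
scene [1.08051834 0.16791569 0.62096086] [-0.7419662  -0.18308419 -0.64495453]
top [0.4412191  0.00628755 0.74461291] [ 0.0982832   0.00864393 -0.99512094]
```

View pics/scene0.png

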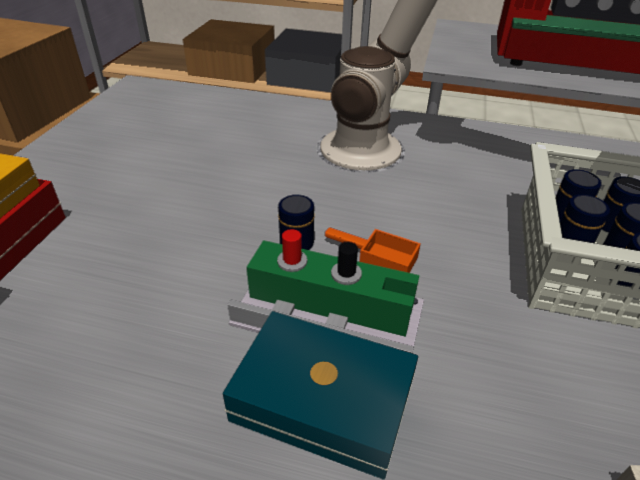

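View pics/top0.png

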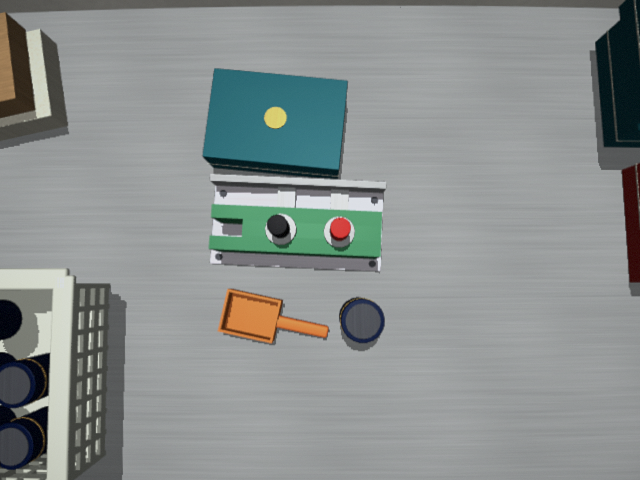

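The scene view shows the red knob at about (291,247) and the black one at (347,260). The top view has red at (340,229), black at (278,226), the notch at about (228,228) and the canister at (362,320). The black pin stands between the red pin and the notch.

```bash
python3 - <<'E'
from h import *
s,caps=pickle.load(open("c0.pkl","rb"))
def big(m):
    n,l,st,ce=cv2.connectedComponentsWithStats(m.astype(np.uint8));i=1+np.argmax(st[1:,4]);return (l==i),st[i],ce[i]
cen={}
for n,box in(("scene",(230,400,200,340)),("top",(200,400,170,280))):
    c=caps[n];im=c["img"];h=cv2.cvtColor(im,cv2.COLOR_RGB2HSV).astype(int)
    roi=np.zeros(im.shape[:2],bool);roi[box[2]:box[3],box[0]:box[1]]=1
    H,S,V=h[...,0],h[...,1],h[...,2]
    for k,m in(("red",((H<8)|(H>172))&(S>150)&(V>80)),("green",(H>50)&(H<80)&(S>120)&(V>50)),("black",(V<60)&(S<120))):
        mm=m&roi
        if k=="black": 
            rr=np.zeros_like(roi)
            if n=="scene": rr[235:285,330:365]=1
            else: rr[205:250,262:300]=1
            mm=m&rr
        M,st,ce=big(mm);print(n,k,st,ce)
        x,y,w,hh,_=st;cen[n,k]=(x+(w-1)/2,y+(hh-1)/2) if k!="green" else ce
        if k=="green":
            cs=max(cv2.findContours(M.astype(np.uint8),0,1)[0],key=cv2.contourArea)
            q=cv2.approxPolyDP(cs,4,True)[:,0]
            print([(tuple(int(t) for t in p),plane(*ray(c,p),.078).round(3)) for p in q])
for k in("red","black"):print(k,tri(ray(caps["scene"],cen["scene",k]),ray(caps["top"],cen["top",k])))
for k,uv in(("top red",cen["top","red"]),):print(k,plane(*ray(caps["top"],uv),.134))
im=caps["top"]["img"][165:285,195:395];cv2.imwrite("pics/topcrop.png",cv2.cvtColor(cv2.resize(im,None,fx=4,fy=4,interpolation=2),cv2.COLOR_RGB2BGR))
E
```

```text
scene red [282 229  20  36 579] [291.3074266  245.81001727]
scene green [ 247  241  153   94 7622] [327.87772238 288.20624508]
[((247, 266), array([ 0.549, -0.082,  0.078])), ((251, 296), array([ 0.609, -0.053,  0.078])), ((287, 300), array([0.602, 0.002, 0.078])), ((324, 315), array([0.616, 0.062, 0.078])), ((346, 315), array([0.608, 0.092, 0.078])), ((348, 321), array([0.618, 0.097, 0.078])), ((399, 334), array([0.622, 0.171, 0.078])), ((399, 271), array([0.495, 0.154, 0.078])), ((357, 262), array([0.493, 0.085, 0.078])), ((361, 278), array([0.527, 0.098, 0.078])), ((342, 285), array([0.55 , 0.073, 0.078])), ((330, 275), array([0.534, 0.05 , 0.078])), ((337, 257), array([0.49 , 0.051, 0.078])), ((302, 249), array([ 0.486, -0.009,  0.078])), ((307, 264), array([0.519, 0.009, 0.078])), ((286, 272), array([ 0.546, -0.018,  0.078])), ((276, 262), array([ 0.528, -0.04 ,  0.078])), ((281, 244), array([ 0.484, -0.046,  0.078])), ((265, 241), array([ 0.484, -0.075,  0.078]))]
scene black [338 243  21  34 593] [347.12478921 259.16526138]
top red [331 218  19  21 318] [339.9245283  227.81446541]
top green [210 237  57  15 150] [226.22       245.82666667]
[((210, 238), array([0.511, 0.182, 0.078])), ((210, 247), array([0.497, 0.182, 0.078])), ((266, 251), array([0.491, 0.095, 0.078])), ((214, 246), array([0.499, 0.176, 0.078])), ((222, 237), array([0.513, 0.163, 0.078]))]
top black [268 215  21  23 363] [277.8815427  225.96969697]
red (array([ 0.52111546, -0.01674394,  0.11076065]), np.float64(0.001830521570096735))
black (array([0.52484609, 0.0745358 , 0.10895769]), np.float64(0.00192688869678891))
top red [ 0.51841802 -0.01675238  0.134     ]
```

View pics/topcrop.png

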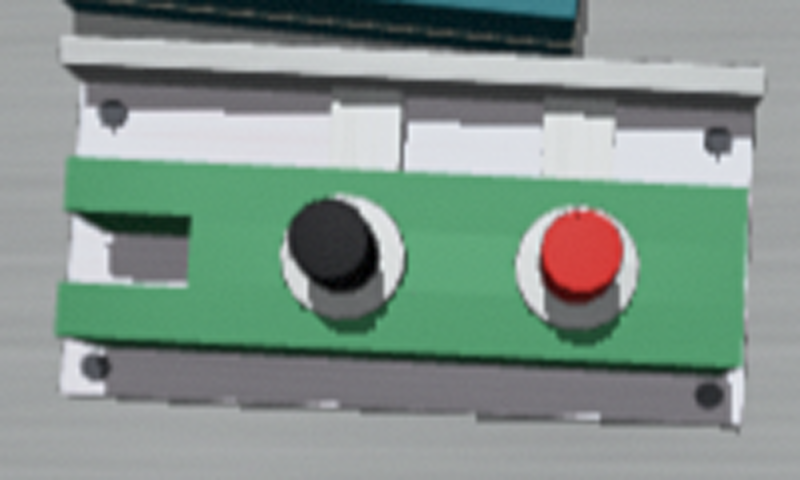

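The crop confirms the notch opens to the left (+y). Its edges are at crop rows 213 and 285, its closed end is at column 189, and the block is turned about 2.4°. I'll check the notch against those edges, locate the canister, and work out a look pose.

```bash
cat >> h.py <<'E'
def go(s,P,yawy=None):
    R=np.array(s["ee_rot"]);d=R.T@(np.array(P)-s["tcp_pos"])*1000
    rv=np.zeros(3)
    if yawy is not None:
        a=np.radians(yawy);y=np.array([np.cos(a),np.sin(a),0]);z=np.array([0,0,-1.]);D=np.c_[np.cross(y,z),y,z]
        rv=cv2.Rodrigues(R.T@D)[0].ravel()
    return d.round(1),rv.round(4)
E
python3 - <<'E'
from h import *
s,caps=pickle.load(open("c0.pkl","rb"));c=caps["top"]
f=lambda x,y,z=.078:plane(*ray(c,(195+(x+.5)/4-.5,165+(y+.5)/4-.5)),z)[:2].round(4)
for n,p in dict(up1=(72,210),up2=(188,216),lo1=(64,283),lo2=(188,287),end=(189,251),bl=(68,158),br=(748,188),bl2=(58,335),br2=(740,362)).items():print(n,f(*p))
for k,uv in(("canister top",(362,319)),):print(k,plane(*ray(c,uv),.09))
print(proj(caps["scene"],[[.521,-.017,.109],[.5285,.1605,.078]]),proj(c,[[.5285,.1605,.078]]))
print(go(s,[.50,.03,.30],177.6),r.capture("wrist")["hand_eye"])
E
```

```text
up1 [0.5436 0.1786]
up2 [0.541  0.1334]
lo1 [0.5152 0.1812]
lo2 [0.5133 0.133 ]
end [0.5273 0.1328]
bl [0.5641 0.1805]
br [ 0.5507 -0.0836]
bl2 [0.495  0.1831]
br2 [ 0.4832 -0.0793]
canister top [ 0.38734074 -0.05003399  0.09      ]
[[290.80509018 247.23666954]
 [400.53986937 286.18439986]] [[224.05781938 226.73138319]]
(array([446.1, 396.4, -52.6]), array([ 0.0018, -0.0013,  1.1997])) [[ 6.12458826e-05 -9.63002625e-01 -2.69492004e-01  7.21839973e-02]
 [ 9.99999978e-01  5.27948714e-06  2.08398470e-04 -9.91402856e-04]
 [-1.99265494e-04 -2.69492011e-01  9.63002604e-01 -1.34868008e-01]
 [ 0.00000000e+00  0.00000000e+00  0.00000000e+00  1.00000000e+00]]
```

Notch from its edges: (0.528, 0.159), 28 mm wide as stated and consistent with the pin positions. Next is a look pose above the block.

Request:
move_arm(series=[{"grip": 1,"xyz": [46,39,-53],"angular": [0,0,0.12]},{"grip": 1,"xyz": [464,388,-53],"angular": [0,0,1.2]},{"grip": 1,"xyz": [464,388,-53],"angular": [0,0,1.2]},{"grip": 1,"xyz": [464,388,-53],"angular": [0,0,1.2]},{"grip": 1,"xyz": [464,388,-53],"angular": [0,0,1.2]},{"grip": 1,"xyz": [464,388,-53],"angular": [0,0,1.2]},{"grip": 1,"xyz": [464,388,-53],"angular": [0,0,1.2]},{"grip": 1,"xyz": [464,388,-53],"angular": [0,0,1.2]},{"grip": 1,"xyz": [464,388,-53],"angular": [0,0,1.2]},{"grip": 1,"xyz": [464,388,-53],"angular": [0,0,1.2]}])

```text
time_s: 1.15
tcp_pos: [0.468, 0.1342, 0.2966]
ee_rot: [[-0.042, -0.999, 0.0], [-0.999, 0.042, 0.0], [-0.0, -0.0, -1.0]]
wrist_force: [1.3, 0.9, 0.5]
gripper_width: 0.998
gripper_force: 0.0
```

```bash
python3 - <<'E'
from h import *
s=r.sense();print(s["time_s"],s["tcp_pos"],s["joints"].round(1));print(go(s,[.52,.03,.30],177.4))
E
```

```text
1.15 [0.46795671 0.134197   0.29656556] [ 35.2   6.4 -13.5  -0.  -70.  -37.6]
(array([101.9, -56.4,  -3.5]), array([-0.0002,  0.0003,  0.0032]))
```

Request:
move_arm(series=[{"grip": 1,"xyz": [102,-56,-3],"angular": [0,0,0.003]},{"grip": 1,"xyz": [102,-56,-3],"angular": [0,0,0.003]},{"grip": 1,"xyz": [102,-56,-3],"angular": [0,0,0.003]},{"grip": 1,"xyz": [102,-56,-3],"angular": [0,0,0.003]},{"grip": 1,"xyz": [102,-56,-3],"angular": [0,0,0.003]}])

```text
time_s: 1.65
tcp_pos: [0.5191, 0.0318, 0.2989]
ee_rot: [[-0.046, -0.999, -0.001], [-0.999, 0.046, 0.0], [-0.0, 0.001, -1.0]]
wrist_force: [-0.5, 0.0, -0.4]
gripper_width: 1.001
gripper_force: 0.0
```

```bash
python3 - <<'E'
from h import *
s=r.sense();c=r.capture("wrist");pickle.dump((s,c),open("w1.pkl","wb"));save("w1",c);print(s["tcp_pos"],s["joint_velocities"].round(1))
T=wristT(c,s)
im=c["img"];h=cv2.cvtColor(im,cv2.COLOR_RGB2HSV).astype(int);H,S,V=h[...,0],h[...,1],h[...,2]
m=(((H<8)|(H>172))&(S>150)&(V>80)).astype(np.uint8)
n,l,st,ce=cv2.connectedComponentsWithStats(m)
for i in range(1,n):
    if st[i,4]>200: print(st[i],ce[i],plane(*ray(c,ce[i],T),.109),plane(*ray(c,ce[i],T),.134))
E
```

```text
[0.51905278 0.03181062 0.2989493 ] [ 1.7 -0.6 -0.2  0.1  0.   0.1]
[ 300  143   39   43 1284] [319.03426791 163.90576324] [ 0.52025035 -0.01242878  0.109     ] [ 0.51983377 -0.01457288  0.134     ]
```

View pics/w1.png

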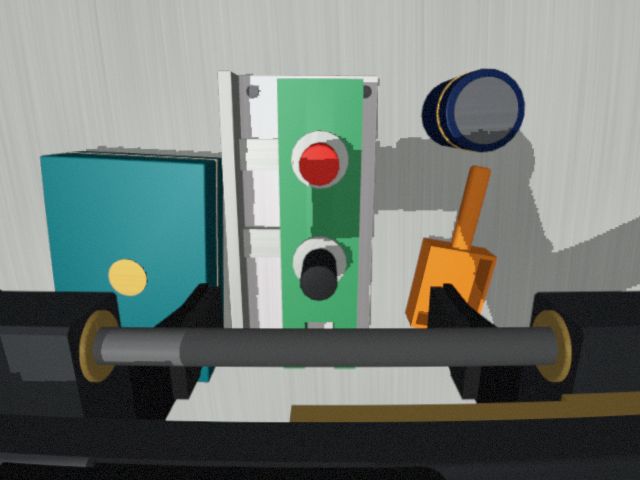

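The wrist view shows the red knob at (319,164), the black knob at (319,282) and the notch near (320,328), partly behind the gripper; the canister is well to the side at (483,110). The red pin measures (0.520, -0.016).

```bash
python3 - <<'E'
from h import *
s,c=pickle.load(open("w1.pkl","rb"));T=wristT(c,s)
print("collar",plane(*ray(c,(320,159.5),T),.084))
s=r.sense();print(s["tcp_pos"]);
for z in(.2,.118):print(go(s,[.5205,-.016,z],177.4))
E
```

```text
collar [ 0.51969688 -0.01383318  0.084     ]
[0.5189351  0.03236329 0.2991545 ]
(array([48.3, -3.8, 99.1]), array([0.0006, 0.0001, 0.0007]))
(array([ 48.3,  -3.8, 181.1]), array([0.0006, 0.0001, 0.0007]))
```

Request:
move_arm(series=[{"grip": 1,"xyz": [30,-2,30],"angular": [0,0,0]},{"grip": 1,"xyz": [47,-3,70],"angular": [0,0,0]},{"grip": 1,"xyz": [47,-3,100],"angular": [0,0,0]},{"grip": 1,"xyz": [47,-3,100],"angular": [0,0,0]},{"grip": 1,"xyz": [47,-3,130],"angular": [0,0,0]},{"grip": 1,"xyz": [47,-3,160],"angular": [0,0,0]},{"grip": 1,"xyz": [47,-3,175],"angular": [0,0,0]},{"grip": 1,"xyz": [47,-3,181],"angular": [0,0,0]},{"grip": 1,"xyz": [47,-3,181],"angular": [0,0,0]},{"grip": 1,"xyz": [47,-3,181],"angular": [0,0,0]}])

```text
time_s: 2.7
tcp_pos: [0.5214, -0.0144, 0.1201]
ee_rot: [[-0.044, -0.999, 0.003], [-0.999, 0.044, 0.0], [-0.001, -0.003, -1.0]]
wrist_force: [-0.4, 1.0, -0.2]
gripper_width: 0.997
gripper_force: 0.0
```

```bash
python3 - <<'E'
from h import *
s=r.sense();print(s["tcp_pos"],go(s,[.5203,-.0155,.118],177.4))
E
```

```text
[ 0.5214429  -0.01440439  0.12009345] (array([1.1, 1.1, 2.1]), array([-0.0031,  0.0005,  0.0018]))
```

Small correction, then close slowly.

Request:
move_arm(series=[{"grip": 1,"xyz": [1,1,2],"angular": [0,0,0]},{"grip": 0.5,"xyz": [1,1,2],"angular": [0,0,0]},{"grip": 0.4,"xyz": [1,1,2],"angular": [0,0,0]},{"grip": 0.3,"xyz": [1,1,2],"angular": [0,0,0]},{"grip": 0.2,"xyz": [1,1,2],"angular": [0,0,0]},{"grip": 0.1,"xyz": [1,1,2],"angular": [0,0,0]},{"grip": 0,"xyz": [1,1,2],"angular": [0,0,0]},{"grip": 0,"xyz": [1,1,2],"angular": [0,0,0]},{"grip": 0,"xyz": [1,1,2],"angular": [0,0,0]},{"grip": 0,"xyz": [1,1,2],"angular": [0,0,0]}])

```text
time_s: 3.7
tcp_pos: [0.5195, -0.0161, 0.1165]
ee_rot: [[-0.045, -0.999, 0.001], [-0.999, 0.045, 0.0], [-0.0, -0.001, -1.0]]
wrist_force: [1.6, 0.2, 0.6]
gripper_width: 0.337
gripper_force: 30.0
```

Gripped: the opening is 29 mm against a 30 mm knob, and side forces are small. Draw straight up.

Request:
move_arm(series=[{"grip": 0,"xyz": [0,0,-5],"angular": [0,0,0]},{"grip": 0,"xyz": [0,0,-12],"angular": [0,0,0]},{"grip": 0,"xyz": [0,0,-20],"angular": [0,0,0]},{"grip": 0,"xyz": [0,0,-30],"angular": [0,0,0]},{"grip": 0,"xyz": [0,0,-40],"angular": [0,0,0]},{"grip": 0,"xyz": [0,0,-50],"angular": [0,0,0]},{"grip": 0,"xyz": [0,0,-65],"angular": [0,0,0]},{"grip": 0,"xyz": [0,0,-90],"angular": [0,0,0]},{"grip": 0,"xyz": [0,0,-115],"angular": [0,0,0]},{"grip": 0,"xyz": [0,0,-135],"angular": [0,0,0]}])

```text
time_s: 4.7
tcp_pos: [0.5186, -0.0162, 0.2534]
ee_rot: [[-0.045, -0.999, 0.0], [-0.999, 0.045, 0.0], [-0.0, -0.0, -1.0]]
wrist_force: [1.8, -0.0, -1.9]
gripper_width: 0.34
gripper_force: 30.0
```

```bash
python3 - <<'E'
from h import *
s=r.sense();caps={n:r.capture(n) for n in("scene","top")};pickle.dump((s,caps),open("c2.pkl","wb"))
save("scene2",caps["scene"]);print(s["tcp_pos"],s["wrist_force"],s["moment"],s["gripper_width"],go(s,[.5284,.1595,.2515],177.4))
E
```

```text
[ 0.51863814 -0.01623638  0.25341066] [ 1.82644371 -0.0266733  -1.9424775 ] [ 0.05419324 -0.05912512 -0.02625162] 0.3403734732494467 (array([-176. ,   -1.9,    1.9]), array([-0.0001,  0.0001,  0.0004]))
```

View pics/scene2.png

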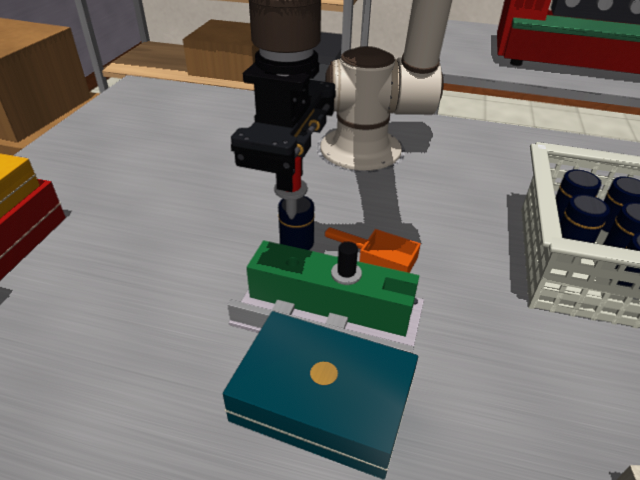

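The pin hangs upright from the jaws, with its tip near (291,213), clear of the empty bore. The black pin and canister are undisturbed. Now carry it across, high.

Request:
move_arm(series=[{"grip": 0,"xyz": [-15,0,0],"angular": [0,0,0]},{"grip": 0,"xyz": [-45,0,0],"angular": [0,0,0]},{"grip": 0,"xyz": [-80,-1,0],"angular": [0,0,0]},{"grip": 0,"xyz": [-115,-1,0],"angular": [0,0,0]},{"grip": 0,"xyz": [-145,-2,0],"angular": [0,0,0]},{"grip": 0,"xyz": [-165,-2,0],"angular": [0,0,0]},{"grip": 0,"xyz": [-176,-2,0],"angular": [0,0,0]},{"grip": 0,"xyz": [-176,-2,0],"angular": [0,0,0]},{"grip": 0,"xyz": [-176,-2,0],"angular": [0,0,0]},{"grip": 0,"xyz": [-176,-2,0],"angular": [0,0,0]}])

```text
time_s: 5.8
tcp_pos: [0.5288, 0.1587, 0.2512]
ee_rot: [[-0.046, -0.999, -0.001], [-0.999, 0.046, -0.001], [0.001, 0.001, -1.0]]
wrist_force: [0.1, -0.8, -1.6]
gripper_width: 0.339
gripper_force: 30.0
```

```bash
python3 - <<'E'
from h import *
s=r.sense();print(s["tcp_pos"],go(s,[.5284,.1595,.1365],177.4),s["gripper_width"])
c=r.capture("scene");t=r.capture("top");save("scene3",c)
# pin axis points as predicted from TCP: collar underside, tip
P=s["tcp_pos"];d=.1165-.109
print("pred knob,collar,tip px",proj(c,[P-[0,0,d],P-[0,0,d+.031],P-[0,0,d+.081]]).round(1))
im=c["img"][130:310,300:460];cv2.imwrite("pics/s3c.png",cv2.cvtColor(cv2.resize(im,None,fx=3.3,fy=3.3,interpolation=2),cv2.COLOR_RGB2BGR))
E
```

```text
[0.52878375 0.1586663  0.25115536] (array([ -0.9,   0.3, 114.7]), array([ 0.0008, -0.0005, -0.0007])) 0.33905988095710565
pred knob,collar,tip px [[414.5 197.5]
 [411.3 216.3]
 [406.5 244.2]]
```

View pics/s3c.png

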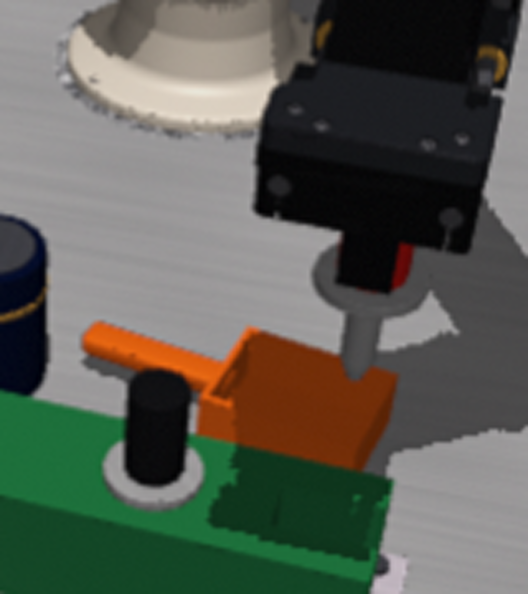

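The tip is at about (407.6,245), against a predicted (406.5,244.2), so the pin is straight in the grip and over the notch. Lower it.

Request:
move_arm(series=[{"grip": 0,"xyz": [-1,0,20],"angular": [0,0,0]},{"grip": 0,"xyz": [-1,0,45],"angular": [0,0,0]},{"grip": 0,"xyz": [-1,0,65],"angular": [0,0,0]},{"grip": 0,"xyz": [-1,0,80],"angular": [0,0,0]},{"grip": 0,"xyz": [-1,0,95],"angular": [0,0,0]},{"grip": 0,"xyz": [-1,0,108],"angular": [0,0,0]},{"grip": 0,"xyz": [-1,0,118],"angular": [0,0,0]},{"grip": 0,"xyz": [-1,0,125],"angular": [0,0,0]},{"grip": 0,"xyz": [-1,0,128],"angular": [0,0,0]},{"grip": 0,"xyz": [-1,0,128],"angular": [0,0,0]}])

```text
time_s: 6.9
tcp_pos: [0.5292, 0.1605, 0.1233]
ee_rot: [[-0.045, -0.999, -0.0], [-0.999, 0.045, -0.0], [0.0, 0.0, -1.0]]
wrist_force: [-0.4, 0.4, -1.7]
gripper_width: 0.336
gripper_force: 30.0
```

Request:
move_arm(series=[{"grip": 0,"xyz": [0,0,1.5],"angular": [0,0,0]},{"grip": 0,"xyz": [0,0,3],"angular": [0,0,0]},{"grip": 0,"xyz": [0,0,4],"angular": [0,0,0]},{"grip": 0,"xyz": [0,0,5],"angular": [0,0,0]},{"grip": 0,"xyz": [0,0,5],"angular": [0,0,0]}])

```text
time_s: 7.4
tcp_pos: [0.5291, 0.1606, 0.1183]
ee_rot: [[-0.045, -0.999, -0.0], [-0.999, 0.045, -0.0], [0.0, 0.0, -1.0]]
wrist_force: [-0.4, 0.5, -2.2]
gripper_width: 0.335
gripper_force: 30.0
```

No contact yet. Go 0.5 mm at a time.

Request:
move_arm(series=[{"grip": 0,"xyz": [0,0,0.5],"angular": [0,0,0]},{"grip": 0,"xyz": [0,0,1],"angular": [0,0,0]},{"grip": 0,"xyz": [0,0,1],"angular": [0,0,0]}])

```text
time_s: 7.7
tcp_pos: [0.5291, 0.1606, 0.1173]
ee_rot: [[-0.045, -0.999, -0.0], [-0.999, 0.045, -0.0], [0.0, 0.0, -1.0]]
wrist_force: [0.3, -0.4, -2.9]
gripper_width: 0.338
gripper_force: 30.0
```

Request:
move_arm(series=[{"grip": 0,"xyz": [0,0,0.5],"angular": [0,0,0]},{"grip": 0,"xyz": [0,0,0.5],"angular": [0,0,0]},{"grip": 0,"xyz": [0,0,0.5],"angular": [0,0,0]}])

```text
time_s: 8.0
tcp_pos: [0.5291, 0.1606, 0.1169]
ee_rot: [[-0.045, -0.999, -0.0], [-0.999, 0.045, -0.0], [0.0, 0.0, -1.0]]
wrist_force: [-0.1, -1.3, -2.0]
gripper_width: 0.338
gripper_force: 30.0
```

Request:
move_arm(series=[{"grip": 0,"xyz": [0,0,0.5],"angular": [0,0,0]},{"grip": 0,"xyz": [0,0,0.5],"angular": [0,0,0]}])

```text
time_s: 8.2
tcp_pos: [0.5292, 0.1607, 0.1165]
ee_rot: [[-0.045, -0.999, 0.0], [-0.999, 0.045, 0.0], [-0.0, -0.0, -1.0]]
wrist_force: [0.2, -0.2, -1.5]
gripper_width: 0.337
gripper_force: 30.0
```

Request:
move_arm(series=[{"grip": 0,"xyz": [0,0,0.5],"angular": [0,0,0]},{"grip": 0,"xyz": [0,0,0.5],"angular": [0,0,0]}])

```text
time_s: 8.4
tcp_pos: [0.5292, 0.1607, 0.1165]
ee_rot: [[-0.045, -0.999, 0.0], [-0.999, 0.045, 0.0], [-0.0, -0.0, -1.0]]
wrist_force: [-1.5, 0.0, 1.8]
gripper_width: 0.343
gripper_force: 30.0
```

Contact: the vertical force went from -2 to +1.8 N and z stopped. Release gently, then retreat up.

Request:
move_arm(series=[{"grip": 0.4,"xyz": [0,0,0],"angular": [0,0,0]},{"grip": 0.5,"xyz": [0,0,0],"angular": [0,0,0]},{"grip": 0.7,"xyz": [0,0,0],"angular": [0,0,0]},{"grip": 0.9,"xyz": [0,0,0],"angular": [0,0,0]},{"grip": 1,"xyz": [0,0,0],"angular": [0,0,0]},{"grip": 1,"xyz": [0,0,0],"angular": [0,0,0]},{"grip": 1,"xyz": [0,0,0],"angular": [0,0,0]}])

```text
time_s: 9.1
tcp_pos: [0.5292, 0.1606, 0.1159]
ee_rot: [[-0.045, -0.999, 0.0], [-0.999, 0.045, 0.0], [-0.0, -0.0, -1.0]]
wrist_force: [0.0, 0.7, -0.2]
gripper_width: 0.861
gripper_force: 0.0
```

Request:
move_arm(series=[{"grip": 1,"xyz": [0,0,-10],"angular": [0,0,0]},{"grip": 1,"xyz": [0,0,-30],"angular": [0,0,0]},{"grip": 1,"xyz": [0,0,-60],"angular": [0,0,0]},{"grip": 1,"xyz": [0,0,-100],"angular": [0,0,0]},{"grip": 1,"xyz": [0,0,-150],"angular": [0,0,0]},{"grip": 1,"xyz": [0,0,-180],"angular": [0,0,0]},{"grip": 1,"xyz": [0,0,-180],"angular": [0,0,0]},{"grip": 1,"xyz": [0,0,-180],"angular": [0,0,0]}])

```text
time_s: 9.9
tcp_pos: [0.5289, 0.1607, 0.297]
ee_rot: [[-0.045, -0.999, 0.002], [-0.999, 0.045, 0.002], [-0.002, -0.001, -1.0]]
wrist_force: [-0.7, 0.6, -0.9]
gripper_width: 1.003
gripper_force: 0.0
```

```bash
python3 - <<'E'
from h import *
s=r.sense();c=r.capture("scene");save("scene4",c);print(s["time_s"],s["tcp_pos"],s["gripper_width"])
print(proj(c,[[.5285,.1605,.109],[.5285,.1605,.134],[.5285,.1605,.084]]).round(1))
im=c["img"];h=cv2.cvtColor(im,cv2.COLOR_RGB2HSV).astype(int);H,S,V=h[...,0],h[...,1],h[...,2]
m=(((H<8)|(H>172))&(S>150)&(V>80)).astype(np.uint8);m[:200]=0;m[:,:250]=0
n,l,st,ce=cv2.connectedComponentsWithStats(m);print(st[1:],ce[1:])
im=c["img"][190:350,230:440];cv2.imwrite("pics/s4c.png",cv2.cvtColor(cv2.resize(im,None,fx=3.5,fy=3.5,interpolation=2),cv2.COLOR_RGB2BGR))
E
```

```text
9.9 [0.52894715 0.16065344 0.2970014 ] 1.0029501664696738
[[403.1 271.6]
 [405.3 259.2]
 [401.  283.4]]
[[394 253  22  37 620]
 [394 265   1   1   1]
 [394 268   1   1   1]] [[404.16612903 270.51774194]
 [394.         265.        ]
 [394.         268.        ]]
```

View pics/s4c.png

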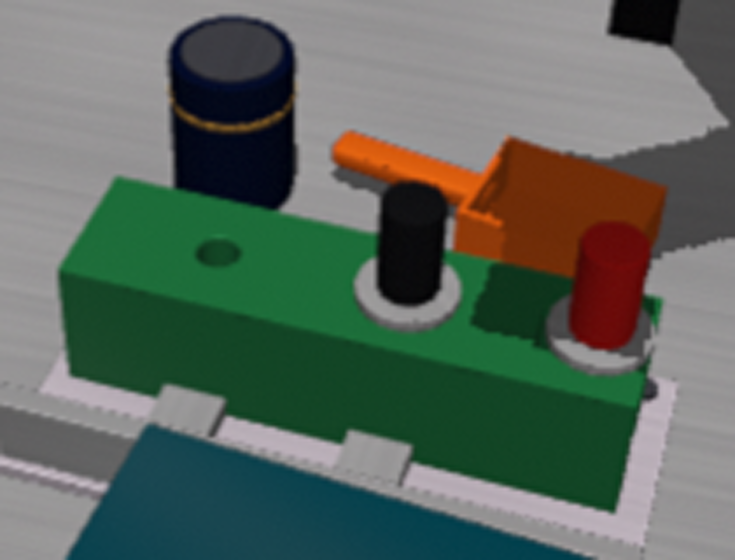

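The red pin stands upright in the notch with its collar flat. Its knob is at (404,270.5), against an expected (403,271.6). The black pin and canister are where they were. Handing in.

```bash
python3 -c "
from station import r
print(r.finish_job())"
```

```text
the job is handed in; nothing more can be done
None
```

The red-knobbed pin is parked upright in the notch with its collar flat on the block. The black pin and the tea canister were left where they stood, and the job was handed in at about 10 s of the 32 s allowed.

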